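# Gauge a spare shelf board with a spring tape and lock the reading

### The arm

A 7-joint arm with a two-finger parallel gripper is mounted at the origin on the work surface. World frame = base frame: x ahead of the robot, y to its left, z up, the work surface at z = 0. Lengths are in mm, angles in rad, forces in N, time in s.
With the tool pointing down it reaches from about 400 to 900 mm from the base axis. Payload 5.5 kg.
Tool frame: the origin (TCP) lies on the front face of the gripper's body, between the roots of the fingers; the fingertips stand ctrl.tip_reach ahead of it and the grasp point (between the pads) lies 47 mm ahead of it (ctrl.tip_reach is the distance from the TCP to the fingertips, in mm); z points along the fingers, y is the direction in which the jaws open and shut (so a half turn about z gives the same grasp; the last joint's range is limited). The gripper opens to 92 mm and grips with 3 to 60 N. Pads are 19 mm wide; open, the fingers measure 130 mm over their backs; the gripper's body (75 mm by 190 mm) begins 47 mm behind the grasp point.
Start: joints at [1.397, 0.501, -0.427, 1.55, 0.221, 1.138, -0.21], TCP at [275.007, -588.957, 292.229] pointing down, gripper open.
Joint ranges: [-2.88, 2.88], [-0.31, 2.03], [-1.54, 1.56], [0.2, 2.42], [-1.41, 4.55], [0.19, 2.02], [-2.57, 2.57]. Speed limits (rad/s): [2.57, 2.57, 3.14, 3.14, 3.14, 3.14, 3.14].

### API

Orientations are given as a unit quaternion [w, x, y, z].
In Python, from plant import ctrl gives the robot as it stands.
- The arm moves only by the tool carry_out, never from a script. Its argument "increments" is a list of rows, each an object with "xyz": the shift along the tool's x, y, z in mm, a list of three; "roll": the turn about the tool's z in rad; "hand": the finger opening in mm, from 0 to 91.8. A call has 1 to 10 rows; each row shifts and turns the pose as measured when the row begins, along the tool's axes as they then stand; what a row does not reach is not made up. A row lasts 1/12 s, in which the tool goes at most 41.7 mm and 7.16 degrees, less where a joint would pass 70% of its speed; a pose out of reach is approached as far as the arm can. A call is refused whole if a number of a shift passes 41.7 or a number of a turn 0.125, either way. A call with a gripper value outside its range is refused whole. The fingers move at their own pace and stop on an object; "grip_force" is the grip in N (left out, the last holds). Time passes only in rows, so rows that do not move let the fingers close. It gives the time, the measured TCP pose, the force and the opening at its end, in the units of the state.
- ctrl.read_state(): the state, without advancing time (a new reading comes with each control period).
- ctrl.capture(name): name is "scene" or "side" or "wrist"; returns the picture (420x560x3 uint8, red, green, blue); there is no depth.
- ctrl.camera_params(name): a dict with "fov_y" (degrees; the focal length in pixels is half the picture's height over the tangent of half this angle, whatever the lens; pixels are square), "cx", "cy" (the principal point, pixels), "world_from_camera" (4x4, takes a point from camera to world coordinates). Camera axes: x right, y up, looking along -z (the intrinsics and any distortion apply to the point x, -y, -z); pixel columns grow to the right and rows downward; lengths in mm; the calibration is good to about 2 mm. A picture is of the moment at which its call begins: read the wrist's pose just before it. camera_params takes no time and is no camera call; for the wrist camera it gives the pose at the moment of the call.
- ctrl.finish_job(): hands the job in, once; it reports no verdict.
Trained networks look in the newest picture that a camera, given by its name, has taken for a name from the list of things; names that differ only in an ending like _2 or _b are one class to them, and where a whole thing is asked for, a point or a joint stands for the part that bears it (a point fixed in the world has none). Each returns a list of dicts, best first, with "score" (0 to 1); they miss things now and then, are a little off and sometimes report something else, mostly with a low value. They report only what shows in the picture. A call takes as long as a camera call.
- ctrl.recognise(camera, target): "bbox" ([centre column, centre row, width, height] in pixels, round what is visible of it).
The state is a dict: "t": time; "joints": joint angles; "qvel": joint speeds; "joint_efforts": joint torques, N m; "tcp_pos": TCP position; "eef_rot": TCP orientation; "ft_force": force on the tool from outside, world axes, zero at the start; "wrist_torque": the same for the moment, N m; "gripper_width": finger opening in mm.
Only numpy, scipy, OpenCV 4.12 (cv2) and the standard library are available. Lean on these libraries where they do the work, as an engineer would, in place of code of your own. Each camera call takes 0.05 s, during which the arm holds its last target. There are 200 camera calls.

### The job

Measure the width of the white shelf board: tip the blue tape measure nose-down so that its end hooks over the board's far edge, back away against the spring, set the case down flat on the bench with its nose snug against the board's near edge and the tape straight across, and let go so that the spring keeps it there. Then slide the red lock down its slot until it stops, leaving the tape locked in place across the board. Leave the bottle, the jar and the carton where they stand.

Things in the scene. Friction and masses are not known exactly. Their poses are not given: they have to be found in the camera images.
- tape_center (a point): Centre of the blue tape measure's case, 32 mm above its underside. Loose, about 0.4 kg, 84 mm long (x), 44 wide (y), 64 high, standing flat on the bench at the start. x points to the nose (nose face at x = +42 mm), z up through its top. Its rear (x -42 to +2) is a full-height block with flat parallel sides to grip; the front slopes down from there at 35 degrees, from 64 to 36 mm high at the nose
- nose (a point): Middle of the bottom edge of the nose face; axes as the case's. The yellow steel blade, 25 mm wide and 1.6 thick, comes straight out of the nose along x, its underside 16 mm above the case's underside (3 mm above the board's top once the case is on the bench); it is stiff
- hook_foot (a point): Lower inner corner of the steel end hook, mid-width: on the inner face (it looks back at the nose), 11 mm below the blade's underside and 5 mm above the level of the case's underside, so it can only go over an edge on which the case lies with the case tipped nose-down some 30 to 40 degrees. Hook 3 mm thick, 25 wide. Axes as the case's. Wound in, the inner face is 18 mm ahead of the nose
- blade (a joint): How far the blade is drawn out, 0 to 0.13 m; inner face of the hook to nose = 18 mm + this. A spring winds it in with 3 N at 0 rising to 3.6 N at 0.12. A board 110 mm wide reads 0.092
- board: White shelf board fixed on the bench, 110 mm wide (its x), 210 mm long (its y), 13 mm thick, origin at the centre of its underside; its x points from the near edge (towards the tape measure) to the far edge over which the tape is hooked. A red and steel clamp about 33 mm high sits on each end of its length, leaving the middle 160 mm free
- hook_edge (a point): Middle of the board's far edge, on its top face (13 mm up): the edge to hook. Axes as the board's
- near_edge (a point): Middle of the board's near edge, on its top face (13 mm up): the case's nose butts here, the case standing on the bench. Axes as the board's
- lock (a joint): Red lock slide on the case's sloping front: 0 free, 0.010 m locked; it moves down the slope, forward and down at 35 degrees below the case's x. It stays where it is left; moving it takes about 6 N, and up to about 12 N over the last 3 mm, where its shoe clamps the blade
- lock_knob (a point): Middle of the top of the red lock knob: 12 mm long down the slope, 20 wide, 9 proud of the slot floor. Axes as the case's. The slot runs down the sloping front, 30 mm wide between cheeks 5 mm high, open at its upper end; with the lock free, 24 mm of slot floor lie above the knob for a fingertip to push from
- bottle: White bottle, 52 mm across, 100 mm high, loose bystander; origin under its centre
- jar: Amber jar with a blue cap, 56 mm across, 75 mm high, loose bystander; origin under its centre
- carton: White carton with a green band, 50 x 85 x 60 mm high, loose bystander; origin under its centre

How it is judged:
By the outcome, as a careful person would: the job done as asked, in the order asked, and still so for the second after the job is handed in, with the robot touching nothing.
It also fails if it takes over 54 s, if anything falls off the work surface, if the arm or the gripper's body presses on something with over 40 N, if the wrist force passes 120 N, or if a joint passes its speed limit or range.

## Working session

There is one attempt and no reset: what is moved stays moved. The work goes in short steps, Python scripts to look and compute and a tool call to move; the robot and the scene stay as the last step left them, time stands still between calls to the robot, and variables do not carry over. Pictures are saved under pics/ and viewed, on a budget of 14 in all, crops included, one or two more only if the job needs it, and the job is handed in when it is done.

Besides the shell and the picture viewer there is one more tool, called as a command line: name --argument value ..., lists and objects as JSON in quotes. carry_out: Moves the arm, as the interface text tells. Its arguments: {"type":"object","properties":{"increments":{"type":"array"},"grip_force":{"type":"number"}},"required":["increments"]}

```bash
ls; mkdir -p pics; python3 - <<'E'
from plant import ctrl
import cv2,numpy as np
s=ctrl.read_state();print({k:np.round(v,3).tolist() for k,v in s.items()},ctrl.tip_reach)
ims=[]
for c in("scene","side"):
    im=ctrl.capture(c);cv2.imwrite(f"pics/{c}0.png",im[:,:,::-1])
    p=ctrl.camera_params(c);print(c,p["fov_y"],p["cx"],p["cy"],np.round(p["world_from_camera"],3).tolist(),[k for k in p])
    for n in("tape_center","board","lock_knob","hook_foot","bottle","jar","carton"):
        print(n,[(np.round(d["bbox"]).tolist(),round(d["score"],2)) for d in ctrl.recognise(c,n)[:2]])
E
```

```text
pics
{'t': 0.0, 'joints': [1.397, 0.502, -0.427, 1.551, 0.221, 1.138, -0.21], 'qvel': [0.0, -0.001, 0.0, -0.0, 0.001, 0.001, 0.001], 'joint_efforts': [0.001, -56.659, -5.816, -27.912, -0.069, 0.031, 0.0], 'tcp_pos': [274.683, -588.467, 291.174], 'eef_rot': [-0.001, 0.976, 0.217, -0.0], 'ft_force': [-0.149, -0.334, -0.093], 'wrist_torque': [0.018, -0.037, -0.011], 'gripper_width': 91.809} 65.5
scene 46.40631821490384 283.17922357174325 217.72182234058812 [[0.577, -0.489, 0.655, 1129.021], [0.817, 0.334, -0.47, -433.947], [0.011, 0.806, 0.592, 536.579], [0.0, 0.0, 0.0, 1.0]] ['fov_y', 'cx', 'cy', 'world_from_camera']
tape_center [([151.0, 270.0, 76.0, 58.0], 0.97)]
board [([343.0, 200.0, 128.0, 66.0], 0.57)]
lock_knob []
hook_foot [([184.0, 257.0, 14.0, 12.0], 0.52)]
bottle [([241.0, 304.0, 42.0, 73.0], 0.74)]
jar []
carton [([360.0, 255.0, 63.0, 67.0], 0.7)]
side 49.03077073510786 279.7163625768285 200.50539912601778 [[-0.993, 0.076, -0.087, 512.467], [-0.115, -0.67, 0.734, 595.905], [-0.002, 0.739, 0.674, 667.483], [0.0, 0.0, 0.0, 1.0]] ['fov_y', 'cx', 'cy', 'world_from_camera']
tape_center [([305.0, 151.0, 25.0, 53.0], 0.82)]
board [([288.0, 289.0, 149.0, 62.0], 0.79)]
lock_knob []
hook_foot [([309.0, 173.0, 10.0, 11.0], 0.59), ([305.0, 155.0, 25.0, 48.0], 0.36)]
bottle [([232.0, 160.0, 23.0, 48.0], 0.91), ([309.0, 152.0, 13.0, 10.0], 0.24)]
jar [([190.0, 327.0, 41.0, 52.0], 0.8)]
carton [([206.0, 236.0, 38.0, 53.0], 0.85)]
```

```bash
python3 - <<'E'
import cv2,numpy as np
a=cv2.imread("pics/scene0.png");b=cv2.imread("pics/side0.png")
x=cv2.resize(a[150:350,90:450],(800,444),interpolation=cv2.INTER_CUBIC)
cv2.imwrite("pics/scene0c.png",x)
x=cv2.resize(b[100:380,140:420],(600,600),interpolation=cv2.INTER_CUBIC)
cv2.imwrite("pics/side0c.png",x)
E
```

```text
(no output)
```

View pics/scene0c.png

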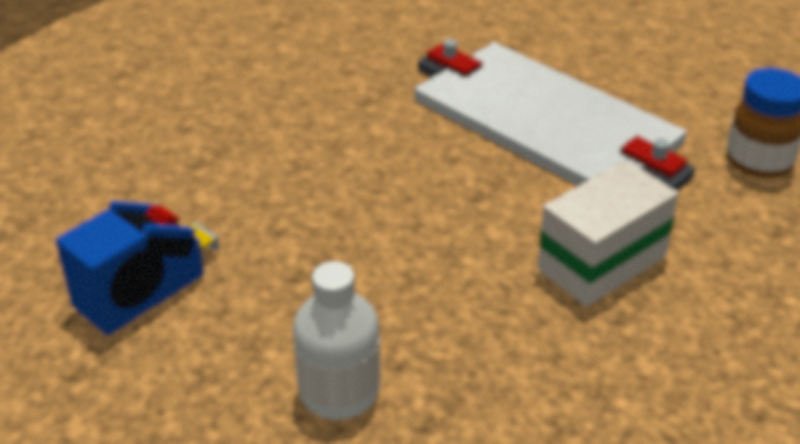

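View pics/side0c.png

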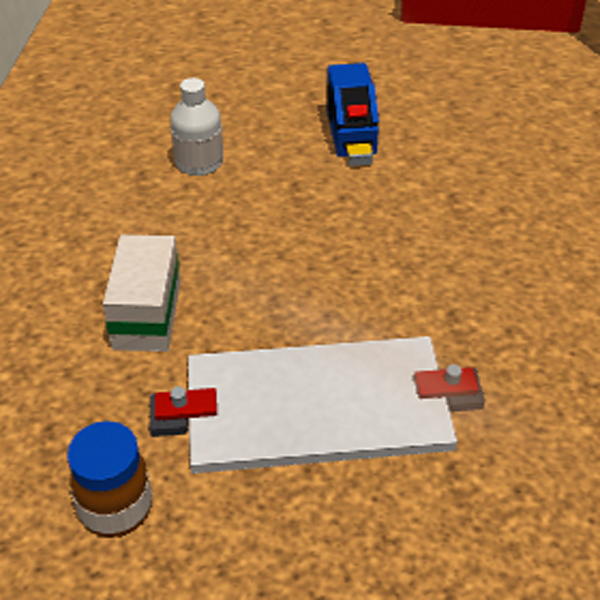

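```bash
cat > h.py <<'E'
import numpy as np, cv2
from plant import ctrl
from scipy.spatial.transform import Rotation as R
def cam(c):
    p=ctrl.camera_params(c);return (210/np.tan(np.radians(p["fov_y"]/2)),p["cx"],p["cy"],np.array(p["world_from_camera"]))
def proj(P,k):
    f,cx,cy,T=k;P=np.atleast_2d(P).astype(float);q=(P-T[:3,3])@T[:3,:3]
    return np.c_[cx+f*q[:,0]/-q[:,2],cy-f*q[:,1]/-q[:,2]]
def ray(uv,z,k):
    f,cx,cy,T=k;uv=np.atleast_2d(uv).astype(float)
    d=np.c_[(uv[:,0]-cx)/f,-(uv[:,1]-cy)/f,-np.ones(len(uv))]@T[:3,:3].T
    o=T[:3,3];return o+d*((z-o[2])/d[:,2])[:,None]
def rot(s):return R.from_quat(np.array(s["eef_rot"]),scalar_first=True)
E
python3 - <<'E'
from h import *
S=cam("side");C=cam("scene")
sd=lambda p:np.array(p)/2.1429+[140,100]
sc=lambda p:np.array(p)/2.2222+[90,150]
np.set_printoptions(precision=1,suppress=True)
print("board side",ray(sd([(188,355),(431,338),(455,441),(190,464)]),13,S))
print("board scene",ray(sc([(416,92),(493,43),(686,133)]),13,C))
print("tape top side",ray(sd([(327,67),(367,64)]),64,S))
print("tape top scene",ray(sc([(58,241),(111,203),(150,228),(98,267)]),64,C))
print("tape bottom scene",ray(sc([(108,332),(203,276)]),0,C))
print("knob/hook side",ray(sd([(357,110)]),50,S),ray(sd([(360,150)]),16,S))
print("bottle",ray(sc([(337,395)]),0,C),ray(sd([(197,160)]),0,S),"carton",ray(sc([(545,272),(588,302),(668,262)]),0,C),"jar",ray(sd([(113,515)]),0,S))
E
```

```text
board side [[670.5  69.5  13. ]
 [465.1  27.   13. ]
 [444.5 131.1  13. ]
 [647.6 175.6  13. ]]
board scene [[472.8  22.3  13. ]
 [444.5 129.8  13. ]
 [650.8 173.1  13. ]]
tape top side [[ 587.7 -302.1   64. ]
 [ 544.9 -312.8   64. ]]
tape top scene [[ 551.1 -317.1   64. ]
 [ 533.2 -273.5   64. ]
 [ 572.8 -262.3   64. ]
 [ 589.9 -305.1   64. ]]
tape bottom scene [[ 582.5 -306.4    0. ]
 [ 568.4 -229.4    0. ]]
knob/hook side [[ 550.5 -246.5   50. ]] [[ 544.3 -222.4   16. ]]
bottle [[ 717.5 -208.     0. ]] [[ 717.2 -205.7    0. ]] carton [[704.4 -24.2   0. ]
 [745.2 -19.3   0. ]
 [747.3  57.2   0. ]] jar [[699.1 217.8   0. ]]
```

```bash
python3 - <<'E'
from h import *
np.set_printoptions(precision=3,suppress=True)
s=ctrl.read_state();T=cam("wrist");Rt=rot(s).as_matrix()
print(T[:3]);print(Rt);print("cam pos in tool",Rt.T@(T[3][:3,3]-s["tcp_pos"]));print(Rt.T@T[3][:3,:3])
t=np.array([560,-285,230]);print("to go tool",Rt.T@(t-s["tcp_pos"]))
E
```

```text
(np.float64(323.9228283582382), 276.3633808122841, 205.1220350988402)
[[ 0.906  0.423  0.   ]
 [ 0.423 -0.906 -0.   ]
 [ 0.     0.    -1.   ]]
cam pos in tool [ 81.637  -0.434 -91.439]
[[-0.001  0.952  0.308]
 [ 1.     0.001  0.   ]
 [-0.     0.308 -0.952]]
to go tool [ 386.834 -154.852   62.259]
```

```bash
cat >> h.py <<'E'
def plan(target,yaw,n,s=None):
    """rows (tool shift, roll) to reach TCP target [mm] with tool x at yaw [deg], evenly in n rows"""
    s=s or ctrl.read_state();p=np.array(s["tcp_pos"]);M=rot(s).as_matrix()
    a=np.degrees(np.arctan2(M[1,0],M[0,0]));da=(yaw-a+180)%360-180
    d=(np.array(target)-p)/n
    print("yaw",round(a,2),"dist",np.round(np.linalg.norm(d)*n,1))
    for k in range(n):
        b=np.radians(a+da*k/n)
        print([round(float(d[0]*np.cos(b)+d[1]*np.sin(b)),1),round(float(d[0]*np.sin(b)-d[1]*np.cos(b)),1),round(float(-d[2]),1)],round(-np.radians(da/n),4))
E
python3 -c "
from h import *
plan([565,-290,250],106,15)"
```

```text
yaw 25.03 dist 418.6
[25.9, -9.9, 2.8] -0.0942
[26.8, -7.4, 2.8] -0.0942
[27.3, -4.8, 2.8] -0.0942
[27.7, -2.3, 2.8] -0.0942
[27.8, 0.4, 2.8] -0.0942
[27.6, 3.0, 2.8] -0.0942
[27.2, 5.6, 2.8] -0.0942
[26.6, 8.1, 2.8] -0.0942
[25.7, 10.6, 2.8] -0.0942
[24.6, 12.9, 2.8] -0.0942
[23.3, 15.2, 2.8] -0.0942
[21.7, 17.3, 2.8] -0.0942
[20.0, 19.3, 2.8] -0.0942
[18.1, 21.1, 2.8] -0.0942
[16.0, 22.7, 2.8] -0.0942
```

carry_out --increments '[{"xyz": [26, -10, 2.8], "roll": -0.094, "hand": 91.8}, {"xyz": [27, -7.4, 2.8], "roll": -0.094, "hand": 91.8}, {"xyz": [27.3, -4.8, 2.8], "roll": -0.094, "hand": 91.8}, {"xyz": [27.7, -2.3, 2.8], "roll": -0.094, "hand": 91.8}, {"xyz": [27.8, 0.4, 2.8], "roll": -0.094, "hand": 91.8}, {"xyz": [27.6, 3, 2.8], "roll": -0.094, "hand": 91.8}, {"xyz": [27.2, 5.6, 2.8], "roll": -0.094, "hand": 91.8}, {"xyz": [26.6, 8, 2.8], "roll": -0.094, "hand": 91.8}, {"xyz": [25.7, 10.6, 2.8], "roll": -0.094, "hand": 91.8}, {"xyz": [24.6, 13, 2.8], "roll": -0.094, "hand": 91.8}]'

```text
t: 1.63
tcp_pos: [466.3, -389.2, 263.1]
eef_rot: [0.003, 0.765, 0.644, -0.004]
ft_force: [0.4, 0.3, -0.7]
gripper_width: 91.6
```

carry_out --increments '[{"xyz": [23.3, 15.2, 2.8], "roll": -0.094, "hand": 91.8}, {"xyz": [21.7, 17.3, 2.8], "roll": -0.094, "hand": 91.8}, {"xyz": [20, 19.3, 2.8], "roll": -0.094, "hand": 91.8}, {"xyz": [18, 21, 2.8], "roll": -0.094, "hand": 91.8}, {"xyz": [16, 22.7, 2.8], "roll": -0.094, "hand": 91.8}, {"xyz": [0, 0, 0], "roll": 0, "hand": 91.8}]'

```text
t: 2.13
tcp_pos: [567.8, -275.5, 248.3]
eef_rot: [0.003, 0.58, 0.815, -0.002]
ft_force: [0.4, 1.6, -0.1]
gripper_width: 92.1
```

```bash
python3 - <<'E'
from h import *
s=ctrl.read_state();k=cam("wrist");im=ctrl.capture("wrist")
import pickle;pickle.dump((s,k,im),open("w1.pkl","wb"))
cv2.imwrite("pics/w1.png",cv2.resize(im[:,:,::-1],(800,600),interpolation=cv2.INTER_CUBIC))
print(np.round(s["tcp_pos"],1),np.round(s["joints"],2))
for n in("tape_center","lock_knob","hook_foot"):print(n,ctrl.recognise("wrist",n)[:1])
E
```

```text
[ 567.8 -275.5  248.3] [ 0.97  0.6  -0.8   1.64  0.48  1.1   0.37]
tape_center [{'bbox': [268.2, 177.0, 53.1, 119.2], 'score': 0.71}]
lock_knob [{'bbox': [270.8, 158.2, 23.1, 21.0], 'score': 0.56}]
hook_foot [{'bbox': [272.2, 128.1, 27.6, 21.5], 'score': 0.8}]
```

View pics/w1.png

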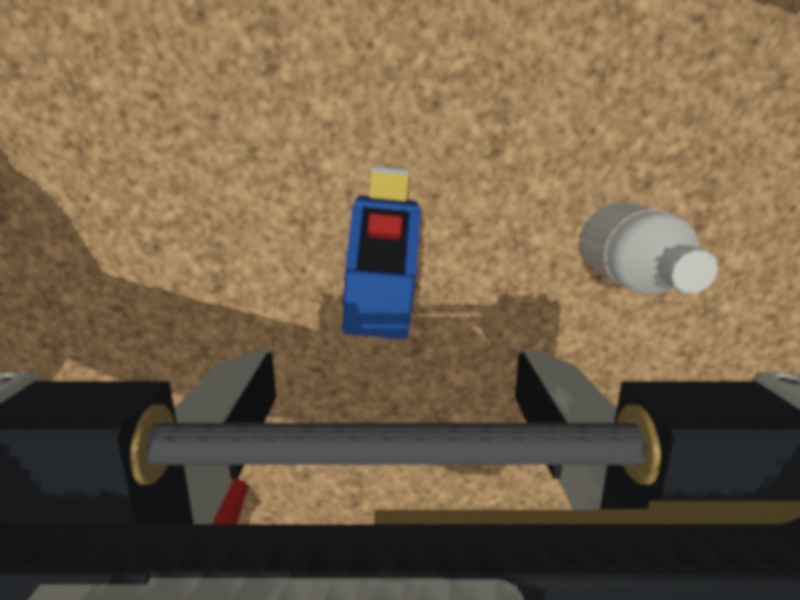

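```bash
python3 - <<'E'
from h import *
import pickle
from scipy.optimize import least_squares
np.set_printoptions(precision=1,suppress=True)
s,k,im=pickle.load(open("w1.pkl","rb"))
px=np.array([(348,271),(415,275),(343,333),(408,337),(371,168),(409,171),(370,198),(408,200)])/1.42857
L=np.array([(2,22,64),(2,-22,64),(-42,22,64),(-42,-22,64),(63,12.5,17.6),(63,-12.5,17.6),(42,12.5,17.6),(42,-12.5,17.6)],float)
def P(v):
    c,q=np.cos(v[2]),np.sin(v[2]);return np.c_[v[0]+c*L[:,0]-q*L[:,1],v[1]+q*L[:,0]+c*L[:,1],L[:,2]]
r=least_squares(lambda v:(proj(P(v),k)-px).ravel(),[560,-280,1.85])
print(r.x[:2],np.degrees(r.x[2]));print(r.fun.reshape(-1,2))
v=r.x;c,q=np.cos(v[2]),np.sin(v[2]);g=lambda x:np.array([v[0]+c*x,v[1]+q*x])
print("grip",g(-31))
print(ray([(368/1.4286,225/1.4286),(403/1.4286,226/1.4286)],50,k))
E
```

```text
[ 556.2 -274.7] 104.00710093982732
[[-1.5 -0.7]
 [ 1.3  0.7]
 [-0.7  1.7]
 [ 1.3  2.8]
 [ 0.8 -1.9]
 [ 0.1 -1.6]
 [-0.1 -0.7]
 [-1.3  0.2]]
grip [ 563.7 -304.8]
[[ 538.7 -249.8   50. ]
 [ 559.6 -243.2   50. ]]
```

```bash
python3 -c "
from h import *
print(np.round(ctrl.read_state()['tcp_pos'],1))
plan([564,-301,150],104,5)"
```

```text
[ 563.5 -283.6  248.1]
yaw 108.32 dist 99.6
[-3.3, -1.0, 19.6] 0.0151
[-3.4, -0.9, 19.6] 0.0151
[-3.4, -0.9, 19.6] 0.0151
[-3.4, -0.8, 19.6] 0.0151
[-3.4, -0.8, 19.6] 0.0151
```

carry_out --increments '[{"xyz": [-3.4, -1, 20], "roll": 0.015, "hand": 91.8}, {"xyz": [-3.4, -1, 20], "roll": 0.015, "hand": 91.8}, {"xyz": [-3.4, -1, 20], "roll": 0.015, "hand": 91.8}, {"xyz": [-3.4, -1, 20], "roll": 0.015, "hand": 91.8}, {"xyz": [-3.4, -1, 12], "roll": 0.015, "hand": 91.8}, {"xyz": [0, 0, 4], "roll": 0, "hand": 91.8}, {"xyz": [0, 0, 0], "roll": 0, "hand": 91.8}, {"xyz": [0, 0, 0], "roll": 0, "hand": 91.8}]'

```text
t: 3.0
tcp_pos: [557.3, -318.3, 151.5]
eef_rot: [0.006, 0.626, 0.779, -0.01]
ft_force: [-0.7, 0.1, 0.2]
gripper_width: 91.3
```

```bash
python3 - <<'E'
from h import *
s=ctrl.read_state();k=cam("wrist");im=ctrl.capture("wrist")
import pickle;pickle.dump((s,k,im),open("w2.pkl","wb"))
cv2.imwrite("pics/w2.png",cv2.resize(im[:,:,::-1],(800,600),interpolation=cv2.INTER_CUBIC))
print(np.round(s["tcp_pos"],1),np.round(s["qvel"],3),np.round(ctrl.read_state()["tcp_pos"],1))
E
```

```text
[ 557.3 -318.3  151.5] [ 0.011 -0.001 -0.002 -0.002 -0.001  0.002  0.   ] [ 557.5 -318.3  151.7]
```

View pics/w2.png

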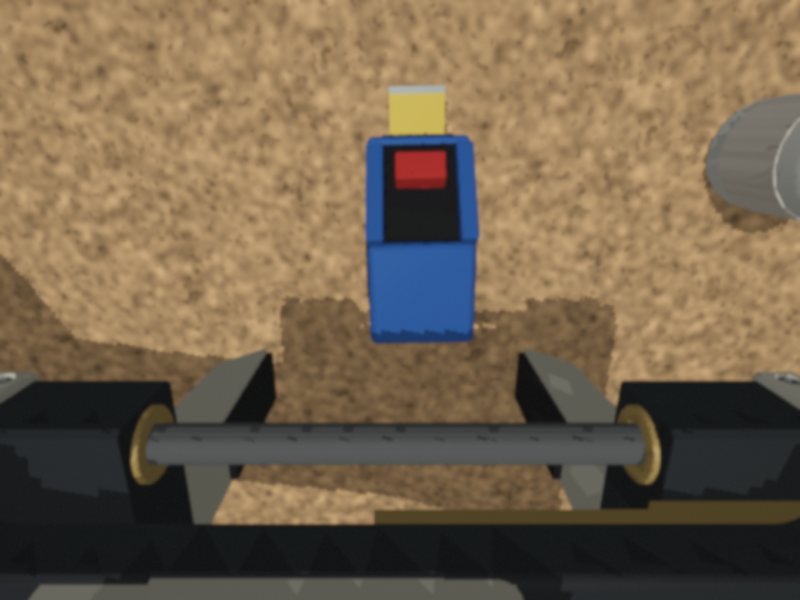

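```bash
cat >> h.py <<'E'
from scipy.optimize import least_squares
LT=np.array([(2,22,64),(2,-22,64),(-42,22,64),(-42,-22,64),(63,12.5,17.6),(63,-12.5,17.6),(42,12.5,17.6),(42,-12.5,17.6)],float)
def fit(px,L,k,v0):
    def P(v):
        c,q=np.cos(v[2]),np.sin(v[2]);return np.c_[v[0]+c*L[:,0]-q*L[:,1],v[1]+q*L[:,0]+c*L[:,1],L[:,2]]
    r=least_squares(lambda v:(proj(P(v),k)-px).ravel(),v0)
    print(np.round(r.x[:2],1),np.degrees(r.x[2]).round(2));print(np.round(r.fun.reshape(-1,2),1).tolist());return r.x
E
python3 - <<'E'
from h import *
import pickle
s,k,im=pickle.load(open("w2.pkl","rb"))
px=np.array([(371,242),(475,241),(372,341),(472,341),(389,86),(445,86),(389,136),(446,136)])/1.42857
v=fit(px,LT,k,[556,-275,1.8])
c,q=np.cos(v[2]),np.sin(v[2])
t=[v[0]-31*c,v[1]-31*q,69.5];print(t)
plan([t[0],t[1],145],np.degrees(v[2]),2)
E
```

```text
[ 555.9 -274.5] 103.34
[[-3.6, 1.0], [2.6, 0.5], [-1.5, 3.3], [1.7, 2.4], [0.1, -1.3], [0.6, -2.1], [0.8, -1.1], [-0.7, -1.8]]
[np.float64(563.0155084423276), np.float64(-304.6846321376872), 69.5]
yaw 102.43 dist 16.1
[6.0, 4.2, 3.4] -0.008
[6.0, 4.2, 3.4] -0.008
```

carry_out --increments '[{"xyz": [6, 4.2, 0], "roll": -0.008, "hand": 91.8}, {"xyz": [6, 4.2, 0], "roll": -0.008, "hand": 91.8}, {"xyz": [0, 0, 0], "roll": 0, "hand": 91.8}, {"xyz": [0, 0, 0], "roll": 0, "hand": 91.8}]'

```text
t: 3.38
tcp_pos: [565.8, -302.9, 155.3]
eef_rot: [0.009, 0.619, 0.785, -0.009]
ft_force: [0.1, -0.1, -0.1]
gripper_width: 91.8
```

```bash
python3 -c "
from h import *
s=ctrl.read_state();print(np.round(s['tcp_pos'],1))
plan([563.2,-305.5,70],103.3,4)"
```

```text
[ 565.8 -302.9  155.3]
yaw 103.51 dist 85.4
[-0.5, -0.8, 21.3] 0.0009
[-0.5, -0.8, 21.3] 0.0009
[-0.5, -0.8, 21.3] 0.0009
[-0.5, -0.8, 21.3] 0.0009
```

carry_out --increments '[{"xyz": [-0.5, -0.8, 20], "roll": 0, "hand": 91.8}, {"xyz": [-0.5, -0.8, 20], "roll": 0, "hand": 80}, {"xyz": [-0.5, -0.8, 18], "roll": 0, "hand": 70}, {"xyz": [-0.5, -0.8, 10], "roll": 0, "hand": 60}, {"xyz": [0, 0, 6], "roll": 0, "hand": 60}, {"xyz": [0, 0, 3], "roll": 0, "hand": 60}, {"xyz": [0, 0, 0], "roll": 0, "hand": 60}, {"xyz": [0, 0, 0], "roll": 0, "hand": 60}]'

```text
t: 4.05
tcp_pos: [568.9, -305.5, 81.0]
eef_rot: [0.013, 0.617, 0.787, -0.007]
ft_force: [-0.4, -0.9, 0.1]
gripper_width: 60.3
```

carry_out --increments '[{"xyz": [1, -4, 7], "roll": 0, "hand": 60}, {"xyz": [0, -3, 5], "roll": 0, "hand": 60}, {"xyz": [0, 0, 2], "roll": 0, "hand": 60}, {"xyz": [0, 0, 0], "roll": 0, "hand": 60}]'

```text
t: 4.38
tcp_pos: [562.8, -307.3, 68.1]
eef_rot: [0.015, 0.617, 0.787, -0.007]
ft_force: [-0.3, 0.2, 0.2]
gripper_width: 60.1
```

carry_out --increments '[{"xyz": [0, 0, -0.5], "roll": 0, "hand": 40}, {"xyz": [0, 0, 0], "roll": 0, "hand": 40}, {"xyz": [0, 0, 0], "roll": 0, "hand": 40}]' --grip_force 6

```text
t: 4.63
tcp_pos: [563.3, -307.7, 69.1]
eef_rot: [0.016, 0.617, 0.787, -0.007]
ft_force: [1.8, -0.7, -1.1]
gripper_width: 44.7
```

carry_out --increments '[{"xyz": [0, 0, -8], "roll": 0, "hand": 36}, {"xyz": [0, 0, -8], "roll": 0, "hand": 36}, {"xyz": [0, 0, -8], "roll": 0, "hand": 36}, {"xyz": [0, 0, -5], "roll": 0, "hand": 36}, {"xyz": [0, 0, 0], "roll": 0, "hand": 36}, {"xyz": [0, 0, 0], "roll": 0, "hand": 36}]'

```text
t: 5.13
tcp_pos: [560.9, -305.5, 99.8]
eef_rot: [0.014, 0.617, 0.787, -0.007]
ft_force: [0.7, 0.7, -5.0]
gripper_width: 44.2
```

```bash
python3 - <<'E'
from h import *
s=ctrl.read_state();print({a:np.round(s[a],2).tolist() for a in("tcp_pos","ft_force","wrist_torque","gripper_width")});print(rot(s).as_matrix().round(3))
a=ctrl.capture("side")[90:190,230:380];b=ctrl.capture("wrist")[40:300,180:400]
a=cv2.resize(a,None,fx=2.6,fy=2.6,interpolation=cv2.INTER_CUBIC);b=cv2.resize(b,None,fx=1.7,fy=1.7,interpolation=cv2.INTER_CUBIC)
o=np.zeros((450,800,3),np.uint8);o[:260,:390]=a;o[:442,400:774]=b
cv2.imwrite("pics/l1.png",o[:,:,::-1])
E
```

```text
{'tcp_pos': [560.88, -305.53, 99.84], 'ft_force': [0.75, 0.72, -5.01], 'wrist_torque': [0.01, -0.08, -0.0], 'gripper_width': 44.22}
[[-0.239  0.971  0.013]
 [ 0.971  0.239 -0.029]
 [-0.031  0.006 -1.   ]]
```

View pics/l1.png

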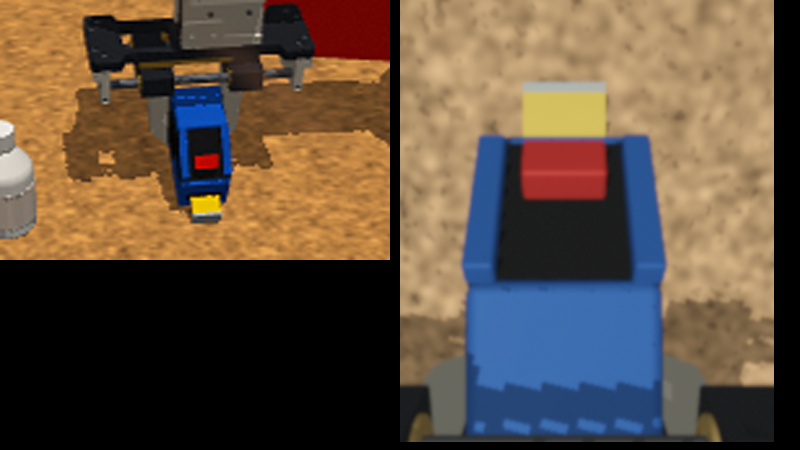

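```bash
cat >> h.py <<'E'
def tilt(px,L,s,k,g0=(-33.3,22.1),free=False,v0=0.2):
    """fit nose-down tilt about the grip (case x,z), lateral shift"""
    M=rot(s).as_matrix();o=np.array(s["tcp_pos"])+47*M[:,2];xa=M[:,0]*[1,1,0];xa/=np.linalg.norm(xa);za=np.array([0,0,1.]);ya=np.cross(za,xa)
    def P(v):
        x=L[:,0]-(g0[0]+(v[2] if free else 0));z=L[:,2]-g0[1];c,q=np.cos(v[0]),np.sin(v[0])
        return o+np.outer(x*c+z*q,xa)+np.outer(L[:,1]+v[1],ya)+np.outer(-x*q+z*c,za)
    r=least_squares(lambda v:(proj(P(v),k)-px).ravel(),[v0,0]+([0] if free else []))
    print("tilt deg",np.degrees(r.x[0]).round(1),"rest",np.round(r.x[1:],1));print(np.round(r.fun.reshape(-1,2),1).tolist())
    foot=P(r.x) ;return r.x,P
E
python3 - <<'E'
from h import *
s=ctrl.read_state();k=cam("wrist")
px=(np.array([(466,283),(664,283),(523,82),(606,82),(523,137),(606,137)])-[400,0])/1.7+[180,40]
L=LT[[0,1,4,5,6,7]]
tilt(px,L,s,k);tilt(px,L,s,k,free=True)
E
```

```text
tilt deg 20.3 rest [1.9]
[[-2.8, 2.5], [3.6, 2.2], [-0.7, -0.6], [0.1, -0.6], [-0.7, 8.7], [0.2, 8.6]]
tilt deg 20.0 rest [ 1.9 -1.5]
[[-2.9, -1.0], [3.7, -1.3], [-0.8, -3.9], [0.2, -3.9], [-0.7, 5.6], [0.3, 5.5]]
```

carry_out --increments '[{"xyz": [0, 0, -6], "roll": 0, "hand": 36}, {"xyz": [0, 0, -6], "roll": 0, "hand": 36}, {"xyz": [0, 0, -5], "roll": 0, "hand": 36}, {"xyz": [0, 0, -3], "roll": 0, "hand": 36}, {"xyz": [0, 0, 0], "roll": 0, "hand": 36}, {"xyz": [0, 0, 0], "roll": 0, "hand": 36}]'

```text
t: 5.73
tcp_pos: [559.9, -304.8, 120.9]
eef_rot: [0.013, 0.617, 0.787, -0.008]
ft_force: [0.8, 1.3, -4.6]
gripper_width: 44.1
```

```bash
python3 - <<'E'
from h import *
s=ctrl.read_state();print({a:np.round(s[a],2).tolist() for a in("tcp_pos","ft_force","wrist_torque","gripper_width")})
im=ctrl.capture("wrist");hsv=cv2.cvtColor(im,cv2.COLOR_RGB2HSV)
def box(m):
    n,l,st,c=cv2.connectedComponentsWithStats(m.astype(np.uint8));i=1+np.argmax(st[1:,4]);return st[i]
h=hsv.astype(int);roi=np.zeros(im.shape[:2],bool);roi[30:290,200:350]=1
y=box((abs(h[...,0]-27)<5)&(h[...,1]>130)&(h[...,2]>120)&roi);b=box((abs(h[...,0]-110)<12)&(h[...,1]>120)&roi)
print("yellow",y,"blue",b)
cv2.imwrite("pics/l2.png",im[:,:,::-1])
E
```

```text
{'tcp_pos': [559.93, -304.75, 120.86], 'ft_force': [0.76, 1.33, -4.57], 'wrist_torque': [-0.02, -0.13, 0.05], 'gripper_width': 44.14}
yellow [256 118  42   6 250] blue [  220   127   114   163 13258]
```

```bash
python3 -c "
import cv2
a=cv2.imread('pics/l2.png')[40:300,180:400];cv2.imwrite('pics/l2c.png',cv2.resize(a,None,fx=2.3,fy=2.3,interpolation=cv2.INTER_CUBIC))"
```

```text
(no output)
```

View pics/l2c.png

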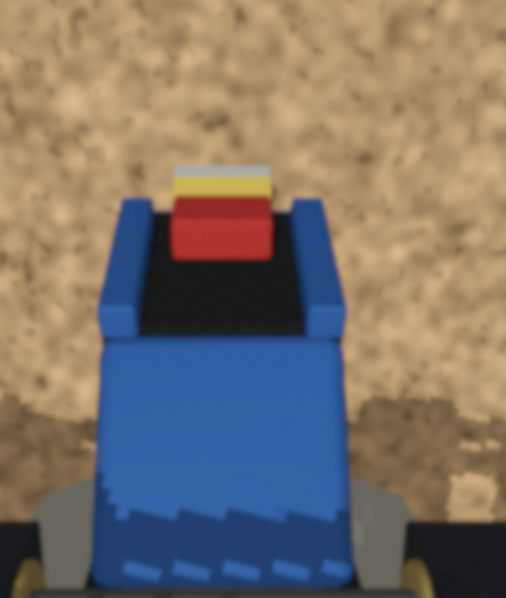

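```bash
python3 - <<'E'
from h import *
s=ctrl.read_state();k=cam("wrist")
px=np.array([(104,336),(343,336),(173,166),(271,166)])/2.3+[180,40]
tilt(px,LT[[0,1,4,5]],s,k,v0=.5);tilt(px,LT[[0,1,4,5]],s,k,free=True,v0=.5)
S=cam("side")
E
```

```text
tilt deg 35.4 rest [1.8]
[[-4.2, -2.1], [4.3, -2.3], [-0.3, -0.6], [0.2, -0.7]]
tilt deg 35.5 rest [1.8 0.7]
[[-4.3, -0.4], [4.4, -0.7], [-0.3, 0.5], [0.2, 0.5]]
```

carry_out --increments '[{"xyz": [0, 0, 0], "roll": 0, "hand": 36}, {"xyz": [0, 0, 0], "roll": 0, "hand": 36}, {"xyz": [0, 0, -10], "roll": 0, "hand": 36}, {"xyz": [0, 0, -15], "roll": 0, "hand": 36}, {"xyz": [0, 0, -15], "roll": 0, "hand": 36}, {"xyz": [0, 0, -8], "roll": 0, "hand": 36}, {"xyz": [0, 0, 0], "roll": 0, "hand": 36}]' --grip_force 45

```text
t: 6.37
tcp_pos: [559.1, -303.1, 173.2]
eef_rot: [0.012, 0.616, 0.787, -0.008]
ft_force: [0.2, 0.5, -4.6]
gripper_width: 43.7
```

```bash
python3 -c "
from h import *
s=ctrl.read_state();print(np.round(s['tcp_pos'],1))
plan([561,84,170],101.8,14)"
```

```text
[ 559.1 -303.1  173.2]
yaw 103.87 dist 387.1
[26.8, 6.8, 0.2] 0.0026
[26.8, 6.7, 0.2] 0.0026
[26.8, 6.6, 0.2] 0.0026
[26.9, 6.5, 0.2] 0.0026
[26.9, 6.5, 0.2] 0.0026
[26.9, 6.4, 0.2] 0.0026
[26.9, 6.3, 0.2] 0.0026
[26.9, 6.3, 0.2] 0.0026
[26.9, 6.2, 0.2] 0.0026
[27.0, 6.1, 0.2] 0.0026
[27.0, 6.1, 0.2] 0.0026
[27.0, 6.0, 0.2] 0.0026
[27.0, 5.9, 0.2] 0.0026
[27.0, 5.9, 0.2] 0.0026
```

carry_out --increments '[{"xyz": [15, 4, 0], "roll": 0.003, "hand": 36}, {"xyz": [25, 6.5, 0], "roll": 0.003, "hand": 36}, {"xyz": [27, 6.5, 0], "roll": 0.003, "hand": 36}, {"xyz": [27, 6.5, 0], "roll": 0.003, "hand": 36}, {"xyz": [27, 6.5, 0], "roll": 0.003, "hand": 36}, {"xyz": [27, 6.4, 0], "roll": 0.003, "hand": 36}, {"xyz": [27, 6.3, 0], "roll": 0.003, "hand": 36}, {"xyz": [27, 6.3, 0], "roll": 0.003, "hand": 36}, {"xyz": [27, 6.2, 0], "roll": 0.003, "hand": 36}, {"xyz": [27, 6.1, 0], "roll": 0.003, "hand": 36}]'

```text
t: 7.2
tcp_pos: [564.6, -43.8, 170.5]
eef_rot: [0.021, 0.636, 0.771, -0.009]
ft_force: [0.7, 0.2, -4.9]
gripper_width: 43.7
```

carry_out --increments '[{"xyz": [27, 6, 0], "roll": 0.003, "hand": 36}, {"xyz": [27, 6, 0], "roll": 0.003, "hand": 36}, {"xyz": [24, 5.5, 0], "roll": 0.003, "hand": 36}, {"xyz": [15, 4, 0], "roll": 0, "hand": 36}, {"xyz": [6, 2, 0], "roll": 0, "hand": 36}, {"xyz": [0, 0, 0], "roll": 0, "hand": 36}, {"xyz": [0, 0, 0], "roll": 0, "hand": 36}, {"xyz": [0, 0, 0], "roll": 0, "hand": 36}]'

```text
t: 7.87
tcp_pos: [569.1, 71.2, 170.3]
eef_rot: [0.023, 0.636, 0.772, -0.006]
ft_force: [-1.4, -0.4, -4.6]
gripper_width: 43.4
```

```bash
python3 - <<'E'
from h import *
s=ctrl.read_state();k=cam("wrist");im=ctrl.capture("wrist")
import pickle;pickle.dump((s,k,im),open("w3.pkl","wb"))
cv2.imwrite("pics/w3.png",cv2.resize(im[:,:,::-1],(800,600),interpolation=cv2.INTER_CUBIC))
print(np.round(s["tcp_pos"],1),np.round(s["qvel"],2),rot(s).as_matrix().round(3))
E
```

```text
[569.1  71.2 170.3] [ 0.01 -0.    0.01  0.    0.01  0.01  0.01] [[-0.191  0.981  0.027]
 [ 0.981  0.192 -0.038]
 [-0.043  0.019 -0.999]]
```

View pics/w3.png

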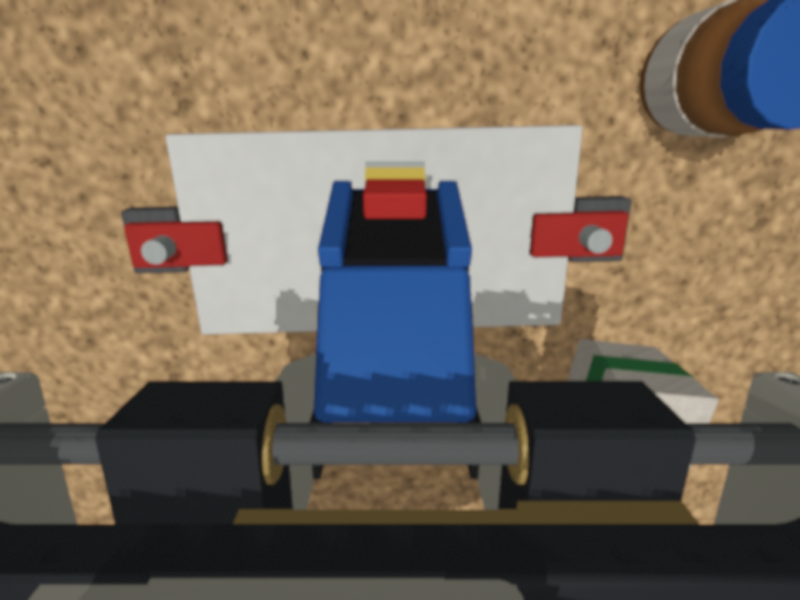

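```bash
python3 - <<'E'
from h import *
import pickle
s,k,im=pickle.load(open("w3.pkl","rb"))
px=np.array([(167,136),(581,127),(202,333),(561,324)])/1.42857
LB=np.array([(55,105,13),(55,-105,13),(-55,105,13),(-55,-105,13)],float)
v=fit(px,LB,k,[558,100,1.78])
d=np.array([np.cos(v[2]),np.sin(v[2])]);far=v[:2]+55*d;near=v[:2]-55*d;print("far",far,"near",near)
t,P=tilt(np.array([(321,266),(471,266),(365,162),(426,162)])/1.42857,LT[[0,1,4,5]],s,k,v0=.6)
L0=np.array([(60,0,5),(63,0,5),(42,0,0)])
xg,zg=-33.3,22.1;th=t[0];M=rot(s).as_matrix();g=np.array(s["tcp_pos"])+47*M[:,2]
xa=M[:,0]*[1,1,0];xa/=np.linalg.norm(xa);print("grip",g,"yaw",np.degrees(np.arctan2(xa[1],xa[0])))
for l in L0:
    x,z=l[0]-xg,l[2]-zg;p=g+xa*(x*np.cos(th)+z*np.sin(th))+[0,0,-x*np.sin(th)+z*np.cos(th)];w=p[:2]-far
    print(p.round(1),"along",round(float(w@d),1),"left",round(float(-w[0]*d[1]+w[1]*d[0]),1))
E
```

```text
[555.9  97.4] 102.18
[[-2.0, -0.6], [2.4, -0.8], [-0.8, 1.7], [0.4, 1.3]]
far [544.31254677 151.20272481] near [567.52907736  43.68066797]
tilt deg 36.5 rest [1.7]
[[-2.5, -2.6], [4.6, -3.3], [-1.6, -1.3], [-1.4, -1.4]]
grip [570.32248413  69.42304608 123.39413926] yaw 101.01281035350591
[557.9 133.   54.1] along -20.7 left -9.5
[557.5 135.4  52.3] along -18.3 left -9.5
[561.3 115.9  60.8] along -38.1 left -9.1
```

carry_out --increments '[{"xyz": [10, -4, 0], "roll": -0.01, "hand": 36}, {"xyz": [12, -4, 0], "roll": -0.01, "hand": 36}, {"xyz": [7, -2, 0], "roll": 0, "hand": 36}, {"xyz": [0, 0, 0], "roll": 0, "hand": 36}, {"xyz": [0, 0, 0], "roll": 0, "hand": 36}]'

```text
t: 8.33
tcp_pos: [551.8, 94.3, 168.2]
eef_rot: [0.023, 0.63, 0.776, -0.008]
ft_force: [0.5, 0.3, -5.6]
gripper_width: 43.9
```

```bash
cat >> h.py <<'E'
FAR=np.array([544.3,151.2]);D=np.array([np.cos(np.radians(102.18)),np.sin(np.radians(102.18))])
def where(th0=36.5-2.45,xg=-33.3,zg=22.1,Ld=0):
    """case points relative to far edge; th0: case tilt relative to the tool, deg"""
    s=ctrl.read_state();M=rot(s).as_matrix();g=np.array(s["tcp_pos"])+47*M[:,2]
    th=np.radians(th0)-np.arcsin(M[2,0]);xa=M[:,0]*[1,1,0];xa/=np.linalg.norm(xa)
    print("t",round(s["t"],2),"tcp",np.round(s["tcp_pos"],1),"grip",g.round(1),"yaw",np.degrees(np.arctan2(xa[1],xa[0])).round(1),"tilt",np.degrees(th).round(1),"toolz",M[:,2].round(3),"F",np.round(s["ft_force"],1),"w",round(s["gripper_width"],1))
    for n,l in dict(foot=(60+Ld,5),footout=(63+Ld,5),nose=(42,0),rearbot=(-42,0)).items():
        x,z=l[0]-xg,l[1]-zg;p=g+xa*(x*np.cos(th)+z*np.sin(th))+[0,0,-x*np.sin(th)+z*np.cos(th)];w=p[:2]-FAR
        print(n,"along",round(float(w@D),1),"left",round(float(-w[0]*D[1]+w[1]*D[0]),1),"z",round(p[2],1))
E
python3 -c "
from h import *
where()"
```

```text
t 8.33 tcp [551.8  94.3 168.2] grip [552.9  92.4 121.2] yaw 101.8 tilt 36.7 toolz [ 0.025 -0.041 -0.999] F [ 0.5  0.3 -5.6] w 43.9
foot along 5.3 left 3.5 z 51.8
footout along 7.7 left 3.5 z 50.0
nose along -12.1 left 3.6 z 58.6
rearbot along -79.5 left 4.1 z 108.7
```

carry_out --increments '[{"xyz": [2, 0, 10], "roll": 0, "hand": 36}, {"xyz": [2, 1, 14], "roll": 0, "hand": 36}, {"xyz": [1, 0, 10], "roll": 0, "hand": 36}, {"xyz": [0, 0, 5], "roll": 0, "hand": 36}, {"xyz": [0, 0, 2], "roll": 0, "hand": 36}, {"xyz": [0, 0, 0], "roll": 0, "hand": 36}]'

```text
t: 8.83
tcp_pos: [555.2, 96.1, 124.5]
eef_rot: [0.025, 0.631, 0.775, -0.009]
ft_force: [-4.3, 0.4, 7.0]
gripper_width: 43.6
```

```bash
python3 -c "
from h import *
where()"
```

```text
t 8.83 tcp [555.2  96.1 124.5] grip [556.5  94.   77.6] yaw 101.7 tilt 36.9 toolz [ 0.028 -0.046 -0.999] F [-4.3  0.4  7. ] w 43.6
foot along 5.8 left -0.4 z 7.9
footout along 8.2 left -0.4 z 6.1
nose along -11.6 left -0.2 z 14.7
rearbot along -78.7 left 0.4 z 65.2
```

carry_out --increments '[{"xyz": [-1, 0, -1], "roll": 0, "hand": 36}, {"xyz": [-3, 0, -1], "roll": 0, "hand": 36}, {"xyz": [-5, 0, -2], "roll": 0, "hand": 36}, {"xyz": [-5, 0, -3], "roll": 0, "hand": 36}, {"xyz": [-4, 0, -2], "roll": 0, "hand": 36}, {"xyz": [0, 0, 0], "roll": 0, "hand": 36}]'

```text
t: 9.33
tcp_pos: [558.2, 79.8, 132.6]
eef_rot: [0.023, 0.631, 0.776, -0.008]
ft_force: [-1.1, 2.7, -5.9]
gripper_width: 43.8
```

```bash
python3 -c "
from h import *
where()
im=ctrl.capture('wrist');cv2.imwrite('pics/w4.png',cv2.resize(im[:300,100:460,::-1],None,fx=2,fy=2,interpolation=cv2.INTER_CUBIC))"
```

```text
t 9.33 tcp [558.2  79.8 132.6] grip [559.4  77.9  85.6] yaw 101.8 tilt 36.6 toolz [ 0.025 -0.041 -0.999] F [-1.1  2.7 -5.9] w 43.8
foot along -10.2 left 0.3 z 16.2
footout along -7.8 left 0.3 z 14.4
nose along -27.6 left 0.4 z 22.9
rearbot along -95.0 left 0.9 z 73.1
```

View pics/w4.png

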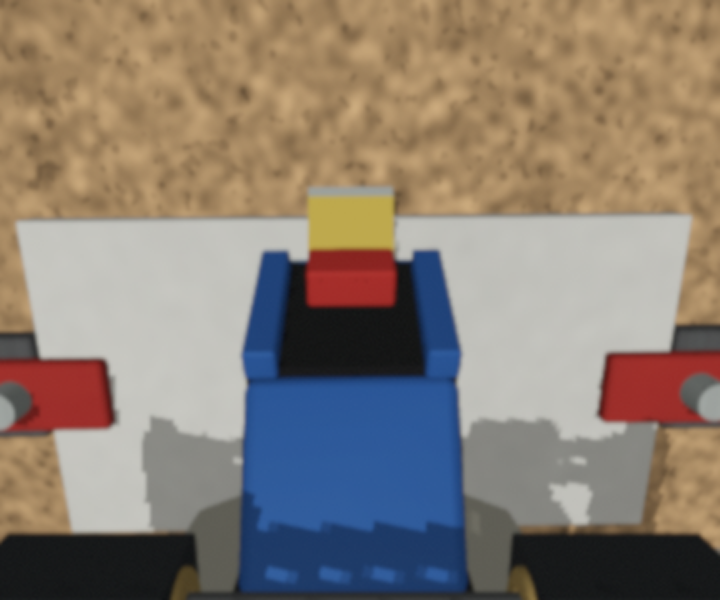

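carry_out --increments '[{"xyz": [0, 0, 0], "roll": 0, "hand": 36}, {"xyz": [-4, 0, 2], "roll": 0, "hand": 36}, {"xyz": [-7, 0, 5], "roll": 0, "hand": 36}, {"xyz": [-8, 0, 6], "roll": 0, "hand": 36}, {"xyz": [-8, 0, 6], "roll": 0, "hand": 36}, {"xyz": [-7, 0, 5], "roll": 0, "hand": 36}, {"xyz": [-3, 0, 1], "roll": 0, "hand": 36}, {"xyz": [0, 0, 0], "roll": 0, "hand": 36}]' --grip_force 10

```text
t: 10.05
tcp_pos: [566.2, 40.6, 106.0]
eef_rot: [0.022, 0.63, 0.776, -0.007]
ft_force: [-1.6, 4.5, -2.0]
gripper_width: 43.6
```

```bash
python3 - <<'E'
from h import *
where(20)
s=ctrl.read_state();k=cam("wrist");im=ctrl.capture("wrist");cv2.imwrite("pics/w5.png",cv2.resize(im[:300,100:460,::-1],None,fx=2,fy=2,interpolation=cv2.INTER_CUBIC))
E
```

```text
t 10.05 tcp [566.2  40.6 106. ] grip [567.4  38.8  59. ] yaw 101.9 tilt 22.4 toolz [ 0.024 -0.038 -0.999] F [-1.6  4.5 -2. ] w 43.6
foot along -35.1 left 0.7 z 7.6
footout along -32.3 left 0.7 z 6.4
nose along -53.6 left 0.8 z 9.8
rearbot along -131.2 left 1.3 z 41.9
```

View pics/w5.png

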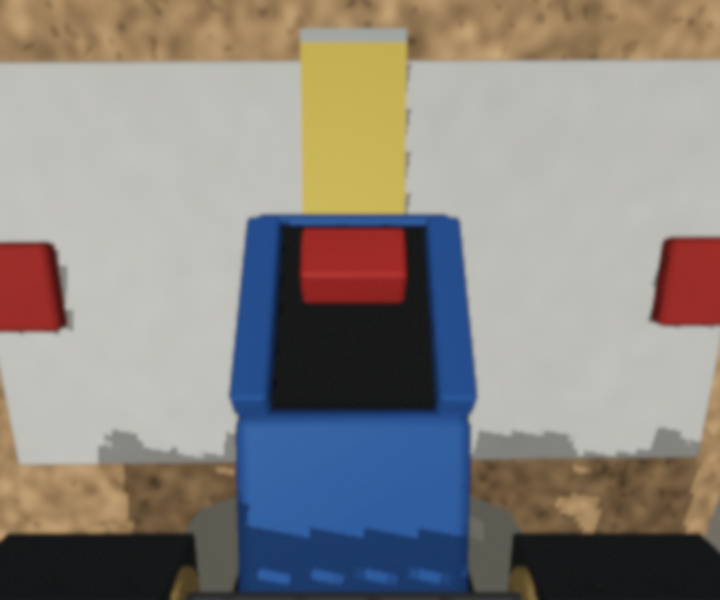

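carry_out --increments '[{"xyz": [-5, 0, 1], "roll": 0, "hand": 36}, {"xyz": [-8, 0, 2], "roll": 0, "hand": 36}, {"xyz": [-9, 0, 2], "roll": 0, "hand": 36}, {"xyz": [-9, 0, 2], "roll": 0, "hand": 36}, {"xyz": [-9, 0, 2], "roll": 0, "hand": 36}, {"xyz": [-9, 0, 2], "roll": 0, "hand": 36}, {"xyz": [-9, 0, 1], "roll": 0, "hand": 36}, {"xyz": [-8, 0, 1], "roll": 0, "hand": 36}, {"xyz": [-4, 0, 0], "roll": 0, "hand": 36}, {"xyz": [0, 0, 0], "roll": 0, "hand": 36}]'

```text
t: 10.93
tcp_pos: [582.4, -34.3, 95.5]
eef_rot: [0.021, 0.63, 0.776, -0.007]
ft_force: [-0.1, 3.8, -4.1]
gripper_width: 43.9
```

```bash
python3 -c "
from h import *
where(5.5)"
```

```text
t 10.93 tcp [582.4 -34.3  95.5] grip [583.6 -36.   48.6] yaw 101.9 tilt 7.9 toolz [ 0.025 -0.037 -0.999] F [-0.1  3.8 -4.1] w 43.9
foot along -101.2 left 0.6 z 18.8
footout along -98.2 left 0.6 z 18.4
nose along -119.7 left 0.7 z 16.3
rearbot along -202.9 left 1.1 z 27.9
```

carry_out --increments '[{"xyz": [0, 0, 5], "roll": 0, "hand": 36}, {"xyz": [0, 0, 6], "roll": 0, "hand": 36}, {"xyz": [0, 0, 6], "roll": 0, "hand": 36}, {"xyz": [0, 0, 5], "roll": 0, "hand": 36}, {"xyz": [0, 0, 3], "roll": 0, "hand": 36}, {"xyz": [0, 0, 2], "roll": 0, "hand": 36}, {"xyz": [0, 0, 0], "roll": 0, "hand": 36}]'

```text
t: 11.52
tcp_pos: [584.8, -38.3, 70.3]
eef_rot: [0.025, 0.63, 0.776, -0.01]
ft_force: [-0.9, 2.6, -3.7]
gripper_width: 44.2
```

```bash
python3 - <<'E'
from h import *
where(-2.2)
im=ctrl.capture("wrist")
a=ctrl.capture("side")[150:350,180:400]
o=np.zeros((600,800,3),np.uint8);o[:320,:400]=cv2.resize(im[:320,80:480],None,fx=1,fy=1);o[:400,400:]=cv2.resize(a,(400,364)).repeat(1,0) if 0 else cv2.resize(a,(400,400))
cv2.imwrite("pics/w6.png",o[:400,:,::-1])
E
```

```text
t 11.52 tcp [584.8 -38.3  70.3] grip [586.  -40.5  23.4] yaw 101.9 tilt 0.7 toolz [ 0.027 -0.047 -0.999] F [-0.9  2.6 -3.7] w 44.2
foot along -103.2 left -0.8 z 5.1
footout along -100.2 left -0.8 z 5.0
nose along -121.2 left -0.7 z 0.3
rearbot along -205.2 left -0.3 z 1.4
```

View pics/w6.png

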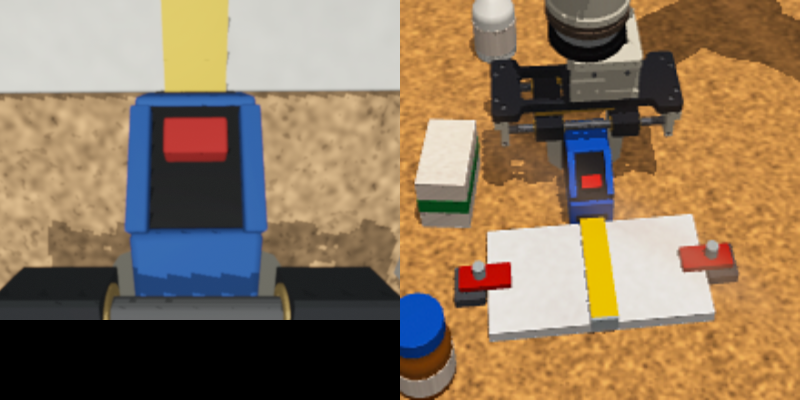

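carry_out --increments '[{"xyz": [0, 0, 2], "roll": -0.004, "hand": 36}, {"xyz": [3, 0, 2], "roll": 0, "hand": 36}, {"xyz": [4, 0, 1], "roll": 0, "hand": 36}, {"xyz": [3, 0, 0], "roll": 0, "hand": 36}, {"xyz": [0, 0, 0], "roll": 0, "hand": 36}]'

```text
t: 12.03
tcp_pos: [584.7, -37.5, 67.8]
eef_rot: [0.031, 0.63, 0.776, -0.015]
ft_force: [-1.7, 6.2, 0.0]
gripper_width: 43.5
```

```bash
python3 -c "
from h import *
where(-2.2)"
```

```text
t 12.03 tcp [584.7 -37.5  67.8] grip [586.  -40.4  20.9] yaw 101.8 tilt 1.6 toolz [ 0.028 -0.062 -0.998] F [-1.7  6.2  0. ] w 43.5
foot along -103.3 left -0.9 z 1.1
footout along -100.3 left -0.9 z 1.0
nose along -121.4 left -0.8 z -3.4
rearbot along -205.4 left -0.3 z -1.0
```

carry_out --increments '[{"xyz": [0, 0, -0.5], "roll": 0, "hand": 52}, {"xyz": [0, 0, 0], "roll": 0, "hand": 62}, {"xyz": [0, 0, 0], "roll": 0, "hand": 70}, {"xyz": [0, 0, 0], "roll": 0, "hand": 70}]'

```text
t: 12.37
tcp_pos: [585.9, -37.3, 67.9]
eef_rot: [0.031, 0.629, 0.776, -0.014]
ft_force: [-0.6, 0.3, -0.7]
gripper_width: 66.0
```

```bash
python3 - <<'E'
from h import *
where(-3)
im=ctrl.capture("wrist");a=ctrl.capture("side")[150:350,180:400]
o=np.zeros((400,800,3),np.uint8);o[:320,:400]=im[:320,80:480];o[:,400:]=cv2.resize(a,(400,400))
cv2.imwrite("pics/w7.png",o[:,:,::-1])
E
```

```text
t 12.37 tcp [585.9 -37.3  67.9] grip [587.3 -40.2  21. ] yaw 101.9 tilt 0.8 toolz [ 0.03  -0.061 -0.998] F [-0.6  0.3 -0.7] w 66.0
foot along -103.1 left -2.1 z 2.6
footout along -100.1 left -2.1 z 2.5
nose along -121.2 left -2.0 z -2.2
rearbot along -205.1 left -1.6 z -1.0
```

View pics/w7.png

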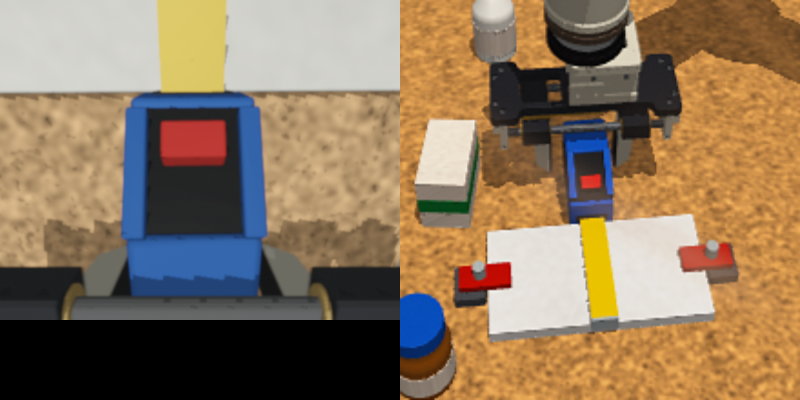

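carry_out --increments '[{"xyz": [0, 0, -6], "roll": 0, "hand": 80}, {"xyz": [0, 0, -15], "roll": 0, "hand": 80}, {"xyz": [0, 0, -20], "roll": 0, "hand": 80}, {"xyz": [0, 0, -20], "roll": 0, "hand": 80}, {"xyz": [0, 0, -20], "roll": 0, "hand": 80}, {"xyz": [0, 0, -5], "roll": 0, "hand": 80}, {"xyz": [0, 0, 0], "roll": 0, "hand": 80}, {"xyz": [0, 0, 0], "roll": 0, "hand": 80}]'

```text
t: 13.13
tcp_pos: [583.1, -30.7, 162.5]
eef_rot: [0.032, 0.629, 0.777, -0.014]
ft_force: [0.1, 0.4, 0.5]
gripper_width: 80.0
```

```bash
python3 - <<'E'
from h import *
where(0)
s=ctrl.read_state();k=cam("wrist");im=ctrl.capture("wrist")
import pickle;pickle.dump((s,k,im),open("w8.pkl","wb"))
cv2.imwrite("pics/w8.png",cv2.resize(im[:,:,::-1],(800,600),interpolation=cv2.INTER_CUBIC))
E
```

```text
t 13.13 tcp [583.1 -30.7 162.5] grip [584.5 -33.6 115.6] yaw 102.0 tilt 3.8 toolz [ 0.031 -0.061 -0.998] F [0.1 0.4 0.5] w 80.0
foot along -97.2 left -0.7 z 92.3
footout along -94.2 left -0.7 z 92.1
nose along -115.5 left -0.6 z 88.5
rearbot along -199.3 left -0.3 z 94.1
```

View pics/w8.png

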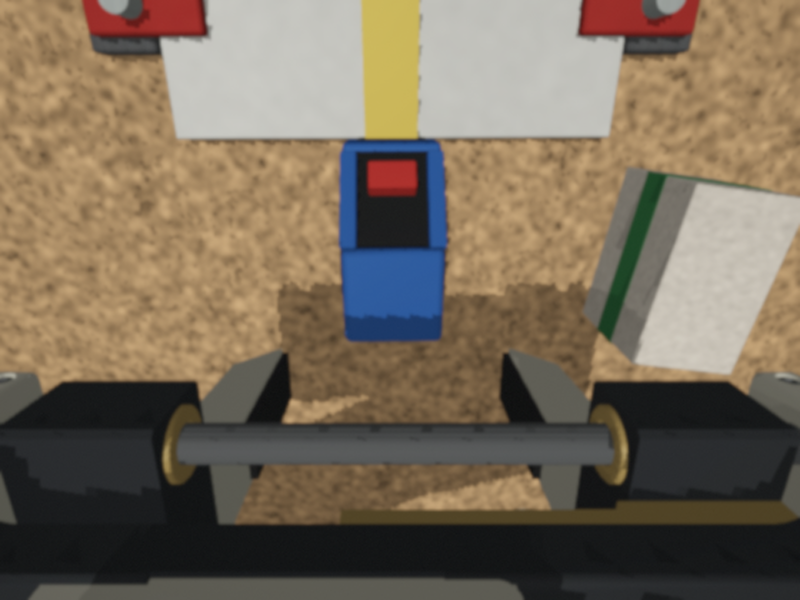

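```bash
python3 - <<'E'
from h import *
import pickle
s,k,im=pickle.load(open("w8.pkl","rb"))
L=np.array([(2,20.5,64),(2,-20.5,64),(-41,20.5,64),(-41,-20.5,64),(42,21,36),(42,-21,36)],float)
px=np.array([(343,248),(445,248),(346,341),(441,340),(343,142),(441,142)])/1.42857
v=fit(px,L,k,[570,0,1.78])
c=np.array([np.cos(v[2]),np.sin(v[2])])
n=ray(np.array([(178,138),(609,135)])/1.42857,13,k);print("near edge pts",n.round(1))
e=(n[1]-n[0])[:2];e/=np.linalg.norm(e);print("edge dir deg",np.degrees(np.arctan2(e[1],e[0]))%180+90)
nm=np.array([-e[1],e[0]]);nm*=np.sign(nm@c);print("gap nose->edge",(n[0][:2]-(v[:2]+42*c))@nm)
# knob points in case frame for assumed heights
for z in(44,48,52,56):
    q=ray(np.array([(393,196),(368,160),(416,160)])/1.42857,z,k)[:,:2]-v[:2]
    print(z,"knob front-view: rearbottom x",(q[0]@c).round(1),"front-top x",(q[1]@c).round(1),"y",((q[1:]@np.array([-c[1],c[0]]))).round(1))
E
```

```text
[575.    2.6] 102.04
[[0.6, 0.2], [-1.3, -0.2], [1.3, 0.2], [-1.0, 0.3], [0.9, -0.2], [-0.4, -0.3]]
near edge pts [[466.   22.7  13. ]
 [669.1  67.   13. ]]
edge dir deg 102.31522104104128
gap nose->edge 0.9073112999365858
44 knob front-view: rearbottom x 19.8 front-top x 35.1 y [10.5 -9.9]
48 knob front-view: rearbottom x 20.5 front-top x 35.5 y [10.4 -9.7]
52 knob front-view: rearbottom x 21.2 front-top x 35.9 y [10.2 -9.4]
56 knob front-view: rearbottom x 21.9 front-top x 36.3 y [10.1 -9.2]
```

```bash
cat >> h.py <<'E'
C0=np.array([575.0,2.3]);CY=np.radians(102.1)
def tip(w=None):
    s=ctrl.read_state();M=rot(s).as_matrix();w=w or s["gripper_width"];c=np.array([np.cos(CY),np.sin(CY)]);p=np.array(s["tcp_pos"])
    print("t",round(s["t"],2),"tcp",p.round(1),"w",round(s["gripper_width"],1),"F",np.round(s["ft_force"],1),"tooly yaw",np.degrees(np.arctan2(M[1,1],M[0,1])).round(1),"toolz",M[:,2].round(3))
    for sg in(-1,1):
        q=p+65.5*M[:,2]+sg*w/2*M[:,1];d=q[:2]-C0;print("finger",sg,"case x",(d@c).round(1),"y",(d@[-c[1],c[0]]).round(1),"z",q[2].round(1))
E
python3 - <<'E'
from h import *
s=ctrl.read_state();print(np.round(s["joints"],2));tip()
c=np.array([np.cos(CY),np.sin(CY)]);t=C0+52*c;print(t)
plan([*t,165],192.1,14);plan([*t,165],12.1,14)
E
```

```text
[ 0.52  0.61 -0.72  1.84  0.59  0.89 -0.29]
t 13.18 tcp [583.  -30.7 162.2] w 80.1 F [-0.4 -0.2  0.8] tooly yaw 12.1 toolz [ 0.031 -0.061 -0.998]
finger -1 case x -38.3 y 38.0 z 96.1
finger 1 case x -38.3 y -42.0 z 97.5
[564.09983473  53.14472831]
yaw 101.98 dist 86.0
[6.1, -0.1, -0.2] -0.1123
[6.1, 0.6, -0.2] -0.1123
[6.0, 1.3, -0.2] -0.1123
[5.8, 2.0, -0.2] -0.1123
[5.6, 2.6, -0.2] -0.1123
[5.2, 3.2, -0.2] -0.1123
[4.8, 3.8, -0.2] -0.1123
[4.4, 4.3, -0.2] -0.1123
[3.9, 4.8, -0.2] -0.1123
[3.3, 5.2, -0.2] -0.1123
[2.7, 5.5, -0.2] -0.1123
[2.1, 5.8, -0.2] -0.1123
[1.4, 6.0, -0.2] -0.1123
[0.8, 6.1, -0.2] -0.1123
yaw 101.98 dist 86.0
[6.1, -0.1, -0.2] 0.1121
[6.1, -0.8, -0.2] 0.1121
[6.0, -1.4, -0.2] 0.1121
[5.8, -2.1, -0.2] 0.1121
[5.5, -2.7, -0.2] 0.1121
[5.2, -3.3, -0.2] 0.1121
[4.8, -3.9, -0.2] 0.1121
[4.3, -4.4, -0.2] 0.1121
[3.8, -4.8, -0.2] 0.1121
[3.2, -5.2, -0.2] 0.1121
[2.6, -5.6, -0.2] 0.1121
[2.0, -5.8, -0.2] 0.1121
[1.3, -6.0, -0.2] 0.1121
[0.6, -6.1, -0.2] 0.1121
```

carry_out --increments '[{"xyz": [6, 0, -0.2], "roll": 0.113, "hand": 60}, {"xyz": [6, -0.8, -0.2], "roll": 0.113, "hand": 60}, {"xyz": [6, -1.4, -0.2], "roll": 0.113, "hand": 60}, {"xyz": [5.8, -2.1, -0.2], "roll": 0.113, "hand": 60}, {"xyz": [5.5, -2.7, -0.2], "roll": 0.113, "hand": 60}, {"xyz": [5.2, -3.3, -0.2], "roll": 0.113, "hand": 60}, {"xyz": [4.8, -3.9, -0.2], "roll": 0.113, "hand": 60}, {"xyz": [4.3, -4.4, -0.2], "roll": 0.113, "hand": 60}, {"xyz": [3.8, -4.8, -0.2], "roll": 0.113, "hand": 60}, {"xyz": [3.2, -5.2, -0.2], "roll": 0.113, "hand": 60}]'

```text
t: 14.02
tcp_pos: [563.8, 27.0, 147.9]
eef_rot: [0.031, 0.956, 0.293, -0.004]
ft_force: [-0.6, -0.4, 0.5]
gripper_width: 60.0
```

carry_out --increments '[{"xyz": [2.6, -5.6, 0], "roll": 0.113, "hand": 60}, {"xyz": [2, -5.8, 0], "roll": 0.113, "hand": 60}, {"xyz": [1.3, -6, 0], "roll": 0.113, "hand": 60}, {"xyz": [0.6, -6, 0], "roll": 0.113, "hand": 60}, {"xyz": [0, 0, 0], "roll": 0, "hand": 60}, {"xyz": [0, 0, 0], "roll": 0, "hand": 60}, {"xyz": [0, 0, 0], "roll": 0, "hand": 60}]'

```text
t: 14.6
tcp_pos: [554.6, 52.7, 138.2]
eef_rot: [0.032, 0.998, 0.062, -0.004]
ft_force: [-0.4, -0.3, 0.0]
gripper_width: 59.8
```

```bash
python3 - <<'E'
from h import *
tip();print(np.round(ctrl.read_state()["joints"],2),rot(ctrl.read_state()).as_matrix().round(3))
E
```

```text
t 14.6 tcp [554.6  52.7 138.2] w 59.8 F [-0.4 -0.3  0. ] tooly yaw -82.9 toolz [-0.003 -0.065 -0.998]
finger -1 case x 79.2 y 7.9 z 70.9
finger 1 case x 19.7 y 13.1 z 74.7
[ 0.1   0.54 -0.34  1.9   0.34  0.78 -1.9 ] [[ 0.992  0.124 -0.003]
 [ 0.123 -0.99  -0.065]
 [-0.011  0.064 -0.998]]
```

carry_out --increments '[{"xyz": [4, -1, 0], "roll": -0.045, "hand": 60}, {"xyz": [5, -1, 0], "roll": -0.045, "hand": 60}, {"xyz": [2, -1, 0], "roll": 0, "hand": 60}, {"xyz": [0, 0, 0], "roll": 0, "hand": 60}, {"xyz": [0, 0, 0], "roll": 0, "hand": 60}]'

```text
t: 15.02
tcp_pos: [564.2, 54.3, 135.9]
eef_rot: [0.032, 0.993, 0.112, -0.007]
ft_force: [0.5, 0.2, -0.3]
gripper_width: 59.9
```

```bash
python3 - <<'E'
from h import *
tip()
E
```

```text
t 15.02 tcp [564.2  54.3 135.9] w 59.9 F [ 0.5  0.2 -0.3] tooly yaw -77.1 toolz [-0.007 -0.066 -0.998]
finger -1 case x 78.8 y 1.4 z 68.6
finger 1 case x 19.1 y 0.6 z 72.4
```

carry_out --increments '[{"xyz": [0, -2, 3], "roll": 0, "hand": 60}, {"xyz": [0, -2, 5], "roll": 0, "hand": 60}, {"xyz": [0, -1, 5], "roll": 0, "hand": 60}, {"xyz": [0, 0, 2], "roll": 0, "hand": 60}, {"xyz": [0, 0, 0], "roll": 0, "hand": 60}]'

```text
t: 15.43
tcp_pos: [562.1, 57.4, 118.7]
eef_rot: [0.033, 0.993, 0.111, -0.008]
ft_force: [-0.8, 0.1, -0.3]
gripper_width: 60.0
```

```bash
python3 - <<'E'
from h import *
tip()
E
```

```text
t 15.43 tcp [562.1  57.4 118.7] w 60.0 F [-0.8  0.1 -0.3] tooly yaw -77.2 toolz [-0.008 -0.067 -0.998]
finger -1 case x 82.4 y 2.9 z 51.4
finger 1 case x 22.5 y 2.2 z 55.2
```

carry_out --increments '[{"xyz": [1, -2, 1], "roll": 0, "hand": 60}, {"xyz": [1, -3, 1.8], "roll": 0, "hand": 60}, {"xyz": [0, -3, 1.8], "roll": 0, "hand": 60}, {"xyz": [0, -3, 1.8], "roll": 0, "hand": 60}, {"xyz": [0, -3, 1.8], "roll": 0, "hand": 60}]'

```text
t: 15.85
tcp_pos: [562.1, 65.7, 111.6]
eef_rot: [0.037, 0.993, 0.108, -0.008]
ft_force: [-1.1, -4.6, 6.2]
gripper_width: 60.2
```

```bash
python3 - <<'E'
from h import *
tip()
E
```

```text
t 15.85 tcp [562.1  65.7 111.6] w 60.2 F [-1.1 -4.6  6.2] tooly yaw -77.5 toolz [-0.008 -0.076 -0.997]
finger -1 case x 89.9 y 1.0 z 44.1
finger 1 case x 29.9 y 0.6 z 48.4
```

carry_out --increments '[{"xyz": [0, -3.5, 1.7], "roll": 0, "hand": 60}, {"xyz": [0, -3.5, 1.7], "roll": 0, "hand": 60}, {"xyz": [0, -4, 1.7], "roll": 0, "hand": 60}]'

```text
t: 16.1
tcp_pos: [561.3, 69.2, 108.9]
eef_rot: [0.043, 0.993, 0.105, -0.008]
ft_force: [-4.1, -8.2, 15.3]
gripper_width: 60.0
```

```bash
python3 - <<'E'
from h import *
tip()
E
```

```text
t 16.1 tcp [561.3  69.2 108.9] w 60.0 F [-4.1 -8.2 15.3] tooly yaw -77.8 toolz [-0.007 -0.087 -0.996]
finger -1 case x 92.7 y 1.0 z 41.1
finger 1 case x 32.9 y 0.9 z 46.2
```

carry_out --increments '[{"xyz": [0, -4.5, 1], "roll": 0, "hand": 60}, {"xyz": [0, -5, 1], "roll": 0, "hand": 60}, {"xyz": [0, -5.5, 1.2], "roll": 0, "hand": 60}]'

```text
t: 16.35
tcp_pos: [561.2, 71.3, 108.6]
eef_rot: [0.052, 0.994, 0.101, -0.008]
ft_force: [-0.7, -11.2, 10.4]
gripper_width: 59.7
```

```bash
python3 - <<'E'
from h import *
tip()
E
```

```text
t 16.35 tcp [561.2  71.3 108.6] w 59.7 F [ -0.7 -11.2  10.4] tooly yaw -78.4 toolz [-0.005 -0.105 -0.994]
finger -1 case x 93.4 y 0.6 z 40.4
finger 1 case x 34.0 y 1.0 z 46.5
```

carry_out --increments '[{"xyz": [0, -7, 3], "roll": 0, "hand": 60}, {"xyz": [0, -9, 3.5], "roll": 0, "hand": 60}, {"xyz": [0, -9, 3.5], "roll": 0, "hand": 60}]'

```text
t: 16.6
tcp_pos: [561.8, 73.6, 106.5]
eef_rot: [0.069, 0.993, 0.092, -0.007]
ft_force: [-7.5, -14.3, 34.9]
gripper_width: 60.1
```

```bash
python3 - <<'E'
from h import *
tip()
E
```

```text
t 16.6 tcp [561.8  73.6 106.5] w 60.1 F [ -7.5 -14.3  34.9] tooly yaw -79.3 toolz [-0.001 -0.138 -0.99 ]
finger -1 case x 93.4 y -0.8 z 37.5
finger 1 case x 33.9 y 0.7 z 45.7
```

carry_out --increments '[{"xyz": [0, 5, -2], "roll": 0, "hand": 60}, {"xyz": [0, 4, -6], "roll": 0, "hand": 60}, {"xyz": [0, 2, -15], "roll": 0, "hand": 60}, {"xyz": [0, 0, -25], "roll": 0, "hand": 60}, {"xyz": [0, 0, -30], "roll": 0, "hand": 60}, {"xyz": [0, 0, -30], "roll": 0, "hand": 60}, {"xyz": [0, 0, -10], "roll": 0, "hand": 60}, {"xyz": [0, 0, 0], "roll": 0, "hand": 60}, {"xyz": [0, 0, 0], "roll": 0, "hand": 60}, {"xyz": [0, 0, 0], "roll": 0, "hand": 60}]'

```text
t: 17.43
tcp_pos: [564.1, 81.0, 231.3]
eef_rot: [0.069, 0.993, 0.092, -0.006]
ft_force: [1.1, 0.1, -0.3]
gripper_width: 59.7
```

```bash
python3 - <<'E'
from h import *
tip()
w=ctrl.capture("wrist")
a=ctrl.capture("side")[150:350,180:400];b=ctrl.capture("scene")[130:330,200:420]
o=np.hstack([cv2.resize(x,(400,364),interpolation=cv2.INTER_CUBIC) for x in(a,b)])
cv2.imwrite("pics/f.png",o[:,:,::-1]);cv2.imwrite("pics/fw.png",w[:,:,::-1])
E
```

```text
t 17.43 tcp [564.1  81.  231.3] w 59.7 F [ 1.1  0.1 -0.3] tooly yaw -79.3 toolz [ 0.001 -0.137 -0.991]
finger -1 case x 100.0 y -4.8 z 162.4
finger 1 case x 40.8 y -3.3 z 170.5
```

View pics/f.png

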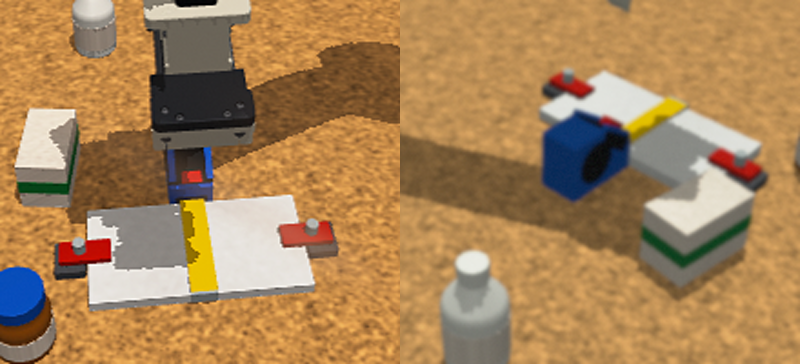

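```bash
python3 - <<'E'
from h import *
k=cam("side");c=np.array([np.cos(CY),np.sin(CY)])
for n,(x,z) in dict(free=(30.6,54.9),locked=(38.8,49.2)).items():print(n,proj(np.r_[C0+x*c,z],k).round(1))
def red(im,r0,r1,c0,c1):
    h=cv2.cvtColor(im,cv2.COLOR_BGR2HSV)[r0:r1,c0:c1].astype(int);m=((h[...,0]<6)|(h[...,0]>174))&(h[...,1]>170)&(h[...,2]>60);v,u=np.nonzero(m);return u.mean()+c0,v.mean()+r0,len(u)
u,v,n=red(cv2.imread("pics/w7.png"),120,220,560,620);print("before",180+(u-400)/1.818,150+v/2,n)
u,v,n=red(cv2.imread("pics/f.png"),140,195,165,215);print("now",180+u/1.818,150+v/1.82,n)
E
```

```text
free [[285.5 239.8]]
locked [[286.  245.3]]
before 284.9224613581049 240.4227799227799 259
now 285.44758179521654 246.75671550671552 216
```

```bash
python3 -c "
from plant import ctrl
print(ctrl.finish_job())"
```

```text
the job is handed in; nothing more can be done
None
```

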